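Open a ring binder at its next section

TASK

The small black ring binder lies open with its middle divider on top of the right-hand pages. With a fingertip under the tab, turn that divider over the rings until it lies flat on the left-hand pages, and then press the metal trigger at the far end of the spine fully down, so that the rings open for a new sheet. Pinch, grip or lift nothing, do not press hard on the divider, and leave the other things on the cabinet where they are.

Things in the scene. Friction and masses are not known exactly. Their poses are not given: they have to be found in the camera images.
- binder: small black ring binder with grey lining, open, fixed to the cabinet top, 228 mm along its spine, 316 mm across, boards 3 mm thick. Origin: middle of the spine, on the cabinet top; x along the spine to the far end, y to the left-hand pages, z up. Two other dividers are held fast between the sheets: one right, its tab towards the near end, 24 mm up; one left, its tab towards the far end, 20 mm up
- left_pages (a point): centre of the top of the left-hand block of sheets. On each side of the spine a block of sheets reaches from 12 to 117 mm off the middle of the spine, from -82 to +82 mm along binder x, and up to 33 mm above the cabinet
- ring_centre (a point): middle of the line of ring centres, which is the divider's hinge line: along binder x, 34 mm above the cabinet, over the middle of the spine. Four steel rings stand at binder x = -62, -26, 26 and 62 mm, reaching 20 mm to either side and up to 56 mm above the cabinet (shut)
- divider (a joint): turn of the middle divider: 0 flat on the right-hand pages (start), 1.57 upright, 3.14 flat on the left-hand pages. Rigid grey plastic leaf, 2 mm thick, 168 mm along the spine; its long edge lies 122 mm from the hinge line, its tab ends at 142 mm. 55 to 90 g; lifting the tab takes about 0.5 N. Slight friction: it stays put only near upright, else sinks to the side it leans to
- tab_edge (a point): middle of the outer edge of that divider's tab, half-way through its thickness; turns with the divider. The tab is 46 mm wide, at the middle of the divider's long edge. Under it, for 25 mm in from this edge, the space is free down to the binder's board 30 mm below
- trigger (a joint): steel tongue that opens the rings, hinged across the far end of the spine (hinge along binder y, at binder x = 88 mm, 11 mm above the cabinet). 0 = up, rings shut (start); 0.42 rad = fully down at its stop, rings open. Takes about 4 N on the pad and stays where it is left
- trigger_pad (a point): middle of the top of the trigger's flat thumb pad, 18 mm along the spine and 26 mm wide, 20 mm beyond the trigger's hinge, about 26 mm above the cabinet when up and 17 mm when down; press it straight down
- sticky_pad: pad of yellow sticky notes, 76 x 76 x 18 mm, on the left; bystander; origin at the centre of its underside
- eraser: eraser in a sleeve, 48 x 23 x 13 mm, beyond the far right corner of the binder; bystander; origin at the centre of its underside
- pencil: yellow pencil, 156 mm long, 7 mm thick, on the left; bystander; origin at its middle on the cabinet
- stapler: stapler, 148 x 37 x 40 mm, lying along the left edge of the binder; bystander; origin at the centre of its underside
- calculator: pocket calculator, 125 x 76 x 14 mm, on the left; bystander; origin at the centre of its underside
- mug: mug with a handle, 95 mm high, on the left; bystander; origin at the centre of its underside
- tape_dispenser: desk tape dispenser, 148 x 53 x 70 mm, beyond the far end of the binder; bystander; origin at the centre of its underside

How it is judged (in metres and radians):
On the way, in this order (a step that is already met when the one before it is completed fails the run):
1. the middle divider lies flat on the left-hand pages while the rings are still shut (value of joint divider above 3.05 rad and value of joint trigger below 0.08 rad), for 0.2 s.
2. the trigger is fully down and the rings are open (value of joint trigger above 0.37 rad), for 0.2 s.
At the end, for the whole second after the job is handed in: the middle divider lies flat on the left (joint over 3.05 rad), the trigger is fully down (over 0.37 of 0.42 rad) (value of joint divider above 3.05 rad and value of joint trigger above 0.37 rad); the robot touches nothing.
It fails at once if the divider is pinched or pressed hard (over 18 N) (contact force between the fingers and divider above 18 N).
It fails at once if the trigger is pressed before the divider has been turned (value of joint divider below 2.8 rad and value of joint trigger above 0.12 rad).
It fails at once if a bystander is moved by more than 20 mm (distance of any of sticky_pad, eraser, pencil, stapler, calculator, mug, tape_dispenser from where it was at the start of the episode above 0.02 m).
It also fails if it takes over 48 s, if anything falls off the work surface, if the arm or the gripper's body presses on something with over 40 N, if the wrist force passes 120 N, or if a joint passes its speed limit or range.

ROBOT

A 6-joint arm with a two-finger parallel gripper is mounted at the origin on a cart in front of the work surface, level with it; the furniture and walls round the work are solid. World frame = base frame: x ahead of the robot, y to its left, z up, the work surface at z = 0. Lengths are in mm, angles in degrees, forces in N, time in s.
With the tool pointing down it reaches from about 350 to 725 mm from the base axis. Payload 4.3 kg.
Tool frame: the origin (TCP) lies at the very end of the fingers, on their centre line; the grasp point (between the pads) lies 19 mm behind it; z points along the fingers, y is the line along which they close (so a half turn about z gives the same grasp; the last joint's range is limited). The gripper opens to 85 mm and grips with 20 to 120 N. Pads are 22 mm wide; open, the fingers measure 114 mm over their backs; the gripper's body (76 mm by 85 mm) begins 54 mm behind the grasp point. The pads swing forward as they close: fully open they stand 13 mm farther back than shut.
Start: joints at [68.566, 21.618, 4.641, 73.018, 0, 83.68], TCP at [149.937, 555.145, 231.329] pointing down, gripper open.
Joint ranges: [-156.06, 156.06], [-48.1, 94.91], [-58.44, 69.94], [-101.28, 121.22], [-78.64, 73.56], [-180, 180]. Speed limits (degrees/s): [147.25, 147.25, 180, 180, 180, 180].

INTERFACE

Orientations are given as a 3x3 rotation matrix whose columns are the frame's x, y, z axes.
In Python, from workcell import manip gives the robot as it stands. The module is installed in compiled form; this text tells all that it offers.
- The arm moves only by the tool step_arm, never from a script. Its arguments are lists of equal length, an entry for each row: "dp": the shift along the tool's x, y, z in m, a list of three; "rot": the turn, a rotation vector about the tool's x, y, z in rad, a list of three. A call has exactly 5 rows; each row is the pose to reach, as a shift and turn from the pose commanded when the call began, along the tool's axes at that moment; what a row does not reach only later rows make up. A row lasts 1/10 s, in which the tool goes at most 50 mm and 8.59 degrees, less where a joint would pass 70% of its speed; a pose out of reach is approached as far as the arm can. A call with a gripper value outside its range is refused whole. "claw" is the opening, from -1 (shut) to 1 (fully open), set as the call begins (left out, the last holds). The fingers move at their own pace and stop on an object; "force" is the grip in N (left out, the last holds). Time passes only in rows, so rows that repeat a pose let the fingers close, or fill a call up. It gives the time, the measured TCP pose, the force, the opening and the grip force at its end, in the units of the state.
- manip.state(): the state, without advancing time (a new reading comes with each control period).
- manip.snapshot(name): name is "scene" or "top"; returns a dict with "frame" (420x560x3 uint8, blue, green, red), "camera_matrix" (3x3 intrinsics, pixels), "R" (3x3) and "t" (3): a world point X has camera coordinates R X + t. Camera axes: x right, y down, z forward; pixel columns grow to the right and rows downward; lengths in mm; the calibration is good to about 2 mm. A picture is of the moment at which its call begins. There is no depth.
- manip.finish_job(): hands the job in; it is judged then, once.
The state is a dict: "time": time; "joint_pos": joint angles; "dq": joint speeds; "joint_torque": joint torques, N m; "ee_pos": TCP position; "ee_rot": TCP orientation; "contact_force": force on the tool from outside, world axes, zero at the start; "moment": the same for the moment, N m; "width": opening from 0.0 (shut) to 1.0 (fully open); "finger_force": force on a finger pad.
Only numpy, scipy, OpenCV 4.12 (cv2) and the standard library are available. Lean on these libraries where they do the work, as an engineer would, in place of code of your own. Each camera call takes 0.05 s, during which the arm holds its last target. There are 200 camera calls.

## Working session

There is one attempt and no reset: what is moved stays moved. The work goes in short steps, Python scripts to look and compute and a tool call to move; the robot and the scene stay as the last step left them, time stands still between calls to the robot, and variables do not carry over. Pictures are saved under pics/ and viewed, at most 10 in all, crops included, and the job is handed in when it is done.

Besides the shell and the picture viewer there is one more tool, called after "Emit:" as name(argument=value, ...) on one line, values as JSON. step_arm: Moves the arm, as the interface text tells. Its arguments: {"type":"object","properties":{"dp":{"type":"array"},"rot":{"type":"array"},"claw":{"type":"number"},"force":{"type":"number"}},"required":["dp","rot"]}

```bash
mkdir -p pics; python3 - <<'E'
from workcell import manip
import cv2,numpy as np,pickle
d={}
for n in("scene","top"):
    s=manip.snapshot(n); d[n]=s; cv2.imwrite(f"pics/{n}0.png",s["frame"])
    print(n,s["camera_matrix"],s["R"],s["t"],-np.array(s["R"]).T@s["t"])
pickle.dump(d,open("s0.pkl","wb"))
st=manip.state();print(st)
E
```

```text
scene [[453.98779047   0.         281.92065653]
 [  0.         453.98779047 209.93881071]
 [  0.           0.           1.        ]] [[ 0.79917124 -0.60101356 -0.01039377]
 [-0.37526735 -0.48533838 -0.78969682]
 [ 0.469574    0.63500343 -0.61340924]] [-417.86006909  292.44930755  884.94545481] [  28.14105009 -671.1460941   769.43686843]
top [[400.73325481   0.         269.96420376]
 [  0.         400.73325481 207.14720996]
 [  0.           0.           1.        ]] [[-0.00162226 -0.9999949  -0.0027526 ]
 [-0.98437459  0.00208158 -0.1760748 ]
 [ 0.17607963  0.00242395 -0.98437294]] [  60.24783471  565.06538403 1187.8527963 ] [ 347.17706463   56.19200621 1268.94976249]
{'time': 0.1, 'joint_pos': array([6.85649091e+01, 2.16577366e+01, 4.57057573e+00, 7.30200986e+01,
       3.67150376e-05, 8.36809280e+01]), 'dq': array([-0.05750661, -0.16034086,  0.2055445 ,  0.07303408,  0.02960573,
        0.05453815]), 'joint_torque': array([ 1.21753288e-03, -4.64691961e+01,  2.70582765e+01,  1.20593706e-02,
       -1.17202117e-04,  2.48168743e-05]), 'ee_pos': array([149.71163226, 554.54453036, 230.4539983 ]), 'ee_rot': array([[-9.65399690e-01,  2.60773790e-01, -6.84723732e-04],
       [ 2.60774607e-01,  9.65398140e-01, -1.74231060e-03],
       [ 2.06682079e-04, -1.86058467e-03, -9.99998248e-01]]), 'contact_force': array([0.42725908, 0.36950069, 0.03653547]), 'moment': array([ 0.02916383, -0.00130761,  0.05922359]), 'finger_force': 0.0, 'width': 1.0020188978863422}
```

View pics/scene0.png

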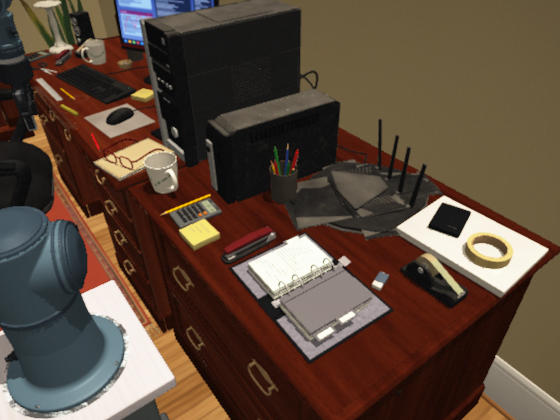

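View pics/top0.png

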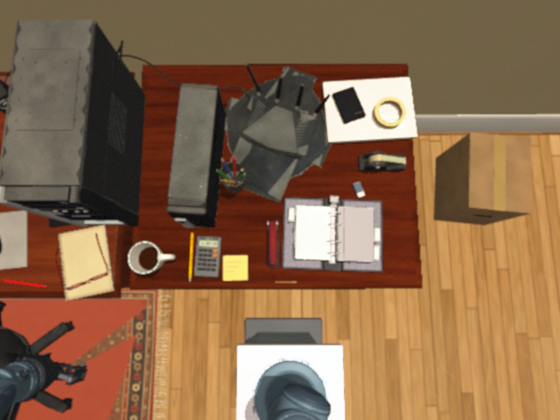

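The scene view shows the open binder at about (310,290), with the divider on its right half. In the top view the binder covers (283–383, 197–271), with the far end up and the tab at about (377,240). The stapler is at (272,243). I'll zoom in.

```bash
python3 - <<'E'
import cv2,numpy as np,pickle
d=pickle.load(open("s0.pkl","rb"))
a=d["top"]["frame"][185:285,270:395]; b=d["scene"]["frame"][225:360,225:395]
a=cv2.resize(a,(400*125//125,320),interpolation=cv2.INTER_CUBIC)
a=cv2.resize(d["top"]["frame"][185:285,270:395],None,fx=3,fy=3,interpolation=cv2.INTER_CUBIC)
b=cv2.resize(b,None,fx=2.4,fy=2.4,interpolation=cv2.INTER_CUBIC)
c=np.zeros((330,800,3),np.uint8);c[:300,:375]=a;c[:324,380:788]=b
cv2.imwrite("pics/z.png",c)
E
```

```text
(no output)
```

View pics/z.png

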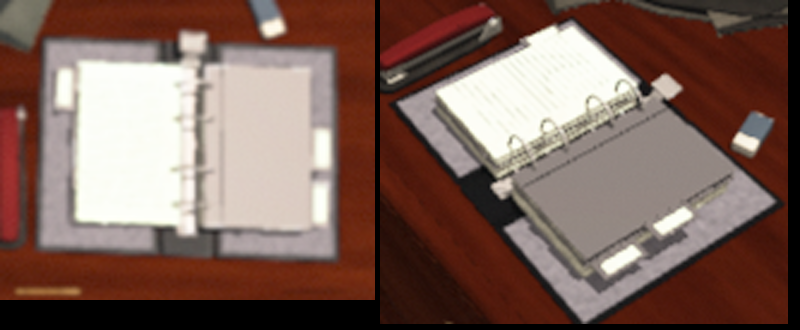

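Left (top view): board corners at crop (43,38), (338,47), (336,260), (38,248). The trigger pad is at (193,42) and the middle tab at (321,147). The white tab at (321,200) is the fixed divider. Right (scene view): trigger at (667,87), middle tab at (672,220).

```bash
cat >h.py <<'E'
import numpy as np,pickle
d=pickle.load(open("s0.pkl","rb"))
def ray(n,px):
    s=d[n];R=np.array(s["R"]);c=-R.T@s["t"];v=R.T@np.linalg.solve(s["camera_matrix"],[*px,1.]);return c,v
def onz(n,px,z):
    c,v=ray(n,px);return c+v*(z-c[2])/v[2]
def tri(p,q):
    A=np.zeros((3,3));b=np.zeros(3)
    for n,x in(("top",p),("scene",q)):
        c,v=ray(n,x);v/=np.linalg.norm(v);P=np.eye(3)-np.outer(v,v);A+=P;b+=P@c
    return np.linalg.solve(A,b)
T=lambda x,y:(270-1/3+x/3,185-1/3+y/3)
S=lambda x,y:(225-.3+(x-380)/2.4,225-.3+y/2.4)
E
python3 - <<'E'
from h import *
np.set_printoptions(precision=1,suppress=True)
C=[onz("top",T(*p),3)for p in((43,38),(338,47),(336,260),(38,248))]
D=[onz("scene",S(*p),3)for p in((562,19),(781,203),(582,324),(395,103))]
for K in(C,D):
    K=np.array(K);print(K[:,:2].tolist(),K.mean(0)); 
    sx=(K[0]+K[1]-K[2]-K[3])/2; sy=(K[0]+K[3]-K[1]-K[2])/2
    yaw=np.degrees([np.arctan2(sx[1],sx[0]),np.arctan2(-sy[0],sy[1])])
    print(np.linalg.norm(sx),np.linalg.norm(sy),yaw)
    y=np.radians(np.mean(yaw));ex=np.array([np.cos(y),np.sin(y)]);ey=np.array([-ex[1],ex[0]])
    o=K.mean(0)[:2]; print("trig",o+108*ex,"tab",o-142*ey)
print("tri trig",tri(T(193,42),S(667,87)),"tab",tri(T(321,147),S(672,220)))
print("tops", onz("top",T(193,42),26),onz("top",T(321,147),34),onz("scene",S(667,87),26),onz("scene",S(672,220),34))
for n in[("eraser",S(752,133))]:print(n,onz("scene",n[1],10))
E
```

```text
[[605.6605241932568, 14.019220485847335], [595.1240415093341, -302.1621415509848], [369.6122691368815, -288.59265133564395], [382.47472661383665, 20.965525297159807]] [ 488.2 -138.9    3. ]
224.5831734159371 313.0884382467441 [-2.6 -2.1]
trig [ 596.1 -143.4] tab [ 482.3 -280.8]
[[595.4964672918069, 16.493769612079063], [592.5736768739253, -298.62555583756694], [372.7538925994861, -286.20786924327643], [385.4229767413152, 18.11612257177285]] [ 486.6 -137.6    3. ]
215.0612415396954 309.819758027218 [-1.9 -1.4]
trig [ 594.5 -140.7] tab [ 482.5 -279.5]
tri trig [ 596.9 -143.7   24.2] tab [ 483.8 -270.4   33.7]
tops [ 596.3 -143.2   26. ] [ 484.1 -270.5   34. ] [ 595.8 -145.    26. ] [ 483.2 -270.4   34. ]
('eraser', (379.7, 280.1166666666667)) [ 629.  -227.9   10. ]
```

```bash
cat >>h.py <<'E'
from scipy.spatial.transform import Rotation as Ro, Slerp
from workcell import manip
O=np.array([488,-138.5,0]);yw=np.radians(-2.2)
B=np.array([[np.cos(yw),-np.sin(yw),0],[np.sin(yw),np.cos(yw),0],[0,0,1]])
def b2w(p): return O+B@np.array(p,float)
def w2b(p): return B.T@(np.array(p)-O)
def tool(al,hd=0):   # al: degrees below horizontal, heading offset towards far end
    a=np.radians(al);z=np.array([0,np.cos(a),-np.sin(a)]);y=np.array([1.,0,0])
    return B@Ro.from_euler("z",-hd,degrees=True).as_matrix()@np.c_[np.cross(y,z),y,z]
def plan(wps,vmax=45,wmax=8):
    """wps: list of (world pos, R). prints rows grouped in calls of five"""
    s=manip.state();p=s["ee_pos"];R=s["ee_rot"];rows=[]
    for P,Q in wps:
        n=max(1,int(np.ceil(max(np.linalg.norm(P-p)/vmax,np.degrees(Ro.from_matrix(R.T@Q).magnitude())/wmax))))
        sl=Slerp([0,1],Ro.from_matrix([R,Q]))
        rows+=[(p+(P-p)*k/n,sl(k/n).as_matrix()) for k in range(1,n+1)];p,R=P,Q
    while len(rows)%5:rows.append(rows[-1])
    p,R=s["ee_pos"],s["ee_rot"]
    for i in range(0,len(rows),5):
        g=rows[i:i+5]
        print([[round(float(v),3)+0 for v in R.T@(q-p)/1000]for q,_ in g],[[round(float(v),3)+0 for v in Ro.from_matrix(R.T@Q).as_rotvec()]for _,Q in g])
        p,R=g[-1]
def rep():
    s=manip.state();R=s["ee_rot"]
    print(round(s["time"],2),"bin",w2b(s["ee_pos"]).round(1),"w",s["ee_pos"].round(1),"z",(B.T@R[:,2]).round(2),"y",(B.T@R[:,1]).round(2),"q",s["joint_pos"].round(0),"F",s["contact_force"].round(1),"wd",round(s["width"],2))
E
python3 - <<'E'
from h import *
plan([(np.array([400,150,250.]),tool(85)),(b2w([0,-190,150]),tool(50))])
E
```

```text
[[-0.032, -0.03, -0.002], [-0.063, -0.059, -0.003], [-0.095, -0.089, -0.005], [-0.126, -0.118, -0.007], [-0.158, -0.148, -0.009]] [[-0.005, 0.007, 0.122], [-0.011, 0.014, 0.244], [-0.016, 0.02, 0.367], [-0.022, 0.027, 0.489], [-0.027, 0.034, 0.611]]
[[-0.043, -0.006, -0.004], [-0.085, -0.012, -0.007], [-0.128, -0.018, -0.011], [-0.171, -0.024, -0.014], [-0.214, -0.03, -0.018]] [[-0.005, 0.007, 0.122], [-0.011, 0.014, 0.244], [-0.016, 0.02, 0.367], [-0.022, 0.027, 0.489], [-0.027, 0.034, 0.611]]
[[-0.038, 0.02, -0.005], [-0.079, 0.023, 0.0], [-0.12, 0.026, 0.005], [-0.161, 0.03, 0.011], [-0.202, 0.033, 0.016]] [[-0.005, 0.007, 0.122], [-0.009, 0.058, 0.122], [-0.012, 0.108, 0.122], [-0.015, 0.159, 0.122], [-0.018, 0.21, 0.121]]
[[-0.04, 0.008, -0.003], [-0.081, 0.017, -0.007], [-0.121, 0.025, -0.01], [-0.161, 0.033, -0.013], [-0.202, 0.041, -0.017]] [[0.0, 0.051, 0.0], [0.0, 0.102, 0.0], [0.0, 0.153, 0.0], [0.0, 0.204, 0.0], [0.0, 0.255, 0.0]]
[[-0.038, 0.008, -0.013], [-0.076, 0.017, -0.027], [-0.114, 0.025, -0.04], [-0.114, 0.025, -0.04], [-0.114, 0.025, -0.04]] [[0.0, 0.051, 0.0], [0.0, 0.102, 0.0], [0.0, 0.153, 0.0], [0.0, 0.153, 0.0], [0.0, 0.153, 0.0]]
```

Emit:
step_arm(dp=[[-0.032,-0.03,-0.002],[-0.063,-0.059,-0.003],[-0.095,-0.089,-0.005],[-0.126,-0.118,-0.007],[-0.158,-0.148,-0.009]], rot=[[-0.005,0.007,0.122],[-0.011,0.014,0.244],[-0.016,0.02,0.367],[-0.022,0.027,0.489],[-0.027,0.034,0.611]], claw=-1)

```text
time: 0.6
ee_pos: [264.1, 369.4, 240.0]
ee_rot: [[-0.637, 0.77, -0.014], [0.769, 0.637, 0.04], [0.04, 0.015, -0.999]]
contact_force: [0.9, 0.1, -0.2]
width: 0.144
finger_force: 0.0
```

Emit:
step_arm(dp=[[-0.043,-0.006,-0.004],[-0.085,-0.012,-0.007],[-0.128,-0.018,-0.011],[-0.171,-0.024,-0.014],[-0.214,-0.03,-0.018]], rot=[[-0.005,0.007,0.122],[-0.011,0.014,0.244],[-0.016,0.02,0.367],[-0.022,0.027,0.489],[-0.027,0.034,0.611]])

```text
time: 1.1
ee_pos: [378.5, 185.3, 249.1]
ee_rot: [[-0.079, 0.997, -0.002], [0.994, 0.079, 0.082], [0.082, 0.004, -0.997]]
contact_force: [0.7, 1.4, -0.3]
width: -0.002
finger_force: 0.0
```

Emit:
step_arm(dp=[[-0.038,0.02,-0.005],[-0.079,0.023,0.0],[-0.12,0.026,0.005],[-0.161,0.03,0.011],[-0.202,0.033,0.016]], rot=[[-0.005,0.007,0.122],[-0.009,0.058,0.122],[-0.012,0.108,0.122],[-0.015,0.159,0.122],[-0.018,0.21,0.121]])

```text
time: 1.6
ee_pos: [428.0, -11.1, 216.8]
ee_rot: [[0.036, 0.999, 0.012], [0.956, -0.038, 0.29], [0.29, 0.001, -0.957]]
contact_force: [0.0, 0.5, 0.3]
width: -0.0
finger_force: 0.0
```

Emit:
step_arm(dp=[[-0.04,0.008,-0.003],[-0.081,0.017,-0.007],[-0.121,0.025,-0.01],[-0.161,0.033,-0.013],[-0.202,0.041,-0.017]], rot=[[0.0,0.051,0.0],[0.0,0.102,0.0],[0.0,0.153,0.0],[0.0,0.204,0.0],[0.0,0.255,0.0]])

```text
time: 2.1
ee_pos: [461.4, -210.9, 174.6]
ee_rot: [[0.033, 0.999, 0.021], [0.852, -0.039, 0.522], [0.522, 0.0, -0.853]]
contact_force: [1.7, -0.1, 0.1]
width: 0.002
finger_force: 0.0
```

```bash
python3 - <<'E'
from h import *
rep();plan([(b2w([0,-190,150]),tool(50)),(b2w([0,-190,70]),tool(48))])
E
```

```text
2.1 bin [-23.8 -73.4 174.6] w [ 461.4 -210.9  174.6] z [ 0.    0.52 -0.85] y [ 1. -0.  0.] q [-46.  32.   4.  85.  22.  42.] F [ 1.7 -0.1  0.1] wd 0.0
[[-0.037, 0.008, -0.013], [-0.075, 0.016, -0.027], [-0.112, 0.024, -0.04], [-0.133, 0.024, -0.006], [-0.154, 0.024, 0.028]] [[0.0, 0.05, 0.0], [0.0, 0.099, 0.0], [0.0, 0.149, 0.0], [0.0, 0.166, 0.0], [0.0, 0.184, 0.0]]
```

Emit:
step_arm(dp=[[-0.037,0.008,-0.013],[-0.075,0.016,-0.027],[-0.112,0.024,-0.04],[-0.133,0.024,-0.006],[-0.154,0.024,0.028]], rot=[[0.0,0.05,0.0],[0.0,0.1,0.0],[0.0,0.149,0.0],[0.0,0.166,0.0],[0.0,0.184,0.0]])

```text
time: 2.6
ee_pos: [482.0, -330.3, 68.7]
ee_rot: [[0.028, 0.999, 0.029], [0.746, -0.04, 0.665], [0.666, 0.003, -0.746]]
contact_force: [-0.8, -0.3, -0.6]
width: -0.001
finger_force: 0.0
```

```bash
python3 - <<'E'
from h import *
rep();plan([(b2w([0,-175,40]),tool(45)),(b2w([0,-170,15]),tool(45))],20)
E
```

```text
2.6 bin [   1.3 -191.9   68.7] w [ 482.  -330.3   68.7] z [ 0.    0.67 -0.75] y [ 1. -0.  0.] q [-54.  57.  29.  97.  25.  31.] F [-0.8 -0.3 -0.6] wd -0.0
[[-0.003, -0.001, 0.016], [-0.006, -0.001, 0.033], [-0.013, -0.001, 0.044], [-0.019, -0.002, 0.055], [-0.019, -0.002, 0.055]] [[0.001, 0.028, 0.0], [0.003, 0.057, 0.001], [0.003, 0.057, 0.001], [0.003, 0.057, 0.001], [0.003, 0.057, 0.001]]
```

Emit:
step_arm(dp=[[-0.003,-0.001,0.016],[-0.006,-0.001,0.033],[-0.012,-0.001,0.043],[-0.018,-0.002,0.053],[-0.018,-0.002,0.053]], rot=[[0.001,0.028,0.0],[0.003,0.057,0.001],[0.003,0.057,0.001],[0.003,0.057,0.001],[0.003,0.057,0.001]])

```text
time: 3.1
ee_pos: [479.8, -304.1, 19.5]
ee_rot: [[0.027, 0.999, 0.023], [0.705, -0.036, 0.709], [0.709, -0.003, -0.705]]
contact_force: [-0.0, 0.6, 0.3]
width: -0.005
finger_force: 0.0
```

```bash
python3 - <<'E'
from h import *
rep();s=manip.snapshot("scene");import cv2
cv2.imwrite("pics/a.png",cv2.resize(s["frame"][200:380,220:460],None,fx=3,fy=3,interpolation=cv2.INTER_CUBIC))
plan([(b2w([0,-138,16]),tool(45)),(b2w([0,-136,30]),tool(45))],12)
E
```

```text
3.1 bin [  -1.8 -165.8   19.5] w [ 479.8 -304.1   19.5] z [-0.    0.71 -0.71] y [ 1.  0. -0.] q [-53.  60.  25.  93.  26.  30.] F [-0.   0.6  0.3] wd -0.01
[[0.006, 0.001, 0.008], [0.011, 0.001, 0.015], [0.017, 0.002, 0.023], [0.022, 0.002, 0.019], [0.028, 0.002, 0.015]] [[-0.001, -0.001, 0.0], [-0.002, -0.001, 0.0], [-0.003, -0.002, 0.0], [-0.003, -0.002, 0.0], [-0.003, -0.002, 0.0]]
```

View pics/a.png

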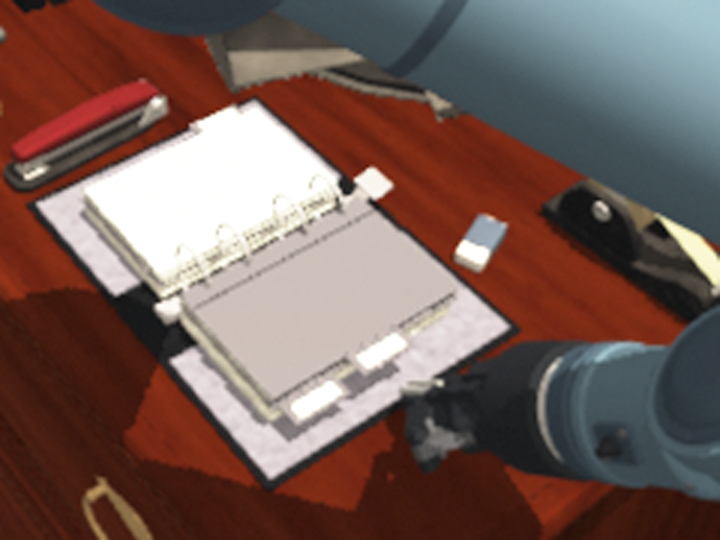

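The fingertip at (415,390) faces the middle tab at (382,350) and clears the fixed tab at (317,402). I'll go in under it and start lifting.

Emit:
step_arm(dp=[[0.005,0.002,0.008],[0.01,0.003,0.016],[0.016,0.004,0.024],[0.016,0.004,0.024],[0.02,0.004,0.021]], rot=[[0,0,0],[0,0,0],[0,0,0],[0,0,0],[0,0,0]])

```text
time: 3.65
ee_pos: [485.2, -276.0, 19.5]
ee_rot: [[0.027, 0.999, 0.024], [0.705, -0.036, 0.708], [0.709, -0.002, -0.706]]
contact_force: [-0.7, -0.0, -1.1]
width: 0.002
finger_force: 0.2
```

```bash
python3 - <<'E'
from h import *
rep()
W=[]
for t in (10,20,30,40):
    a=np.radians(t); r=133
    # contact point on leaf underside at radius r-ish, TCP sits below/outside it
    W.append((b2w([2,-r*np.cos(a)-3,34+r*np.sin(a)-12]),tool(45)))
plan(W,14)
E
```

```text
3.65 bin [   2.4 -137.5   19.5] w [ 485.2 -276.    19.5] z [-0.    0.71 -0.71] y [ 1.  0. -0.] q [-51.  58.  20.  90.  27.  31.] F [-0.7 -0.  -1.1] wd 0.0
[[0.01, 0.0, -0.008], [0.021, 0.0, -0.016], [0.031, -0.001, -0.021], [0.041, -0.001, -0.027], [0.052, -0.001, -0.031]] [[-0.002, -0.001, 0.0], [-0.003, -0.002, 0.0], [-0.003, -0.002, 0.0], [-0.003, -0.002, 0.0], [-0.003, -0.002, 0.0]]
[[0.011, 0.0, -0.004], [0.022, 0.0, -0.006], [0.034, 0.0, -0.008], [0.034, 0.0, -0.008], [0.034, 0.0, -0.008]] [[0.0, 0.0, 0.0], [0.0, 0.0, 0.0], [0.0, 0.0, 0.0], [0.0, 0.0, 0.0], [0.0, 0.0, 0.0]]
```

Emit:
step_arm(dp=[[0.01,0,-0.008],[0.021,0,-0.016],[0.031,0,-0.021],[0.041,0,-0.027],[0.052,0,-0.031]], rot=[[0,0,0],[0,0,0],[0,0,0],[0,0,0],[0,0,0]])

```text
time: 4.15
ee_pos: [485.8, -261.6, 79.0]
ee_rot: [[0.028, 0.999, 0.025], [0.705, -0.037, 0.708], [0.708, -0.002, -0.706]]
contact_force: [-0.1, -0.5, -0.8]
width: 0.001
finger_force: 0.4
```

```bash
python3 - <<'E'
from h import *
rep()
s=manip.snapshot("scene");import cv2
cv2.imwrite("pics/b.png",cv2.resize(s["frame"][180:380,220:460],None,fx=2.5,fy=2.5,interpolation=cv2.INTER_CUBIC))
W=[]
for t in (35,45,55,65,75):
    a=np.radians(t); r=130
    W.append((b2w([2,-r*np.cos(a)-3,34+r*np.sin(a)-14]),tool(45)))
plan(W,20)
E
```

```text
4.15 bin [   2.6 -123.1   79. ] w [ 485.8 -261.6   79. ] z [-0.    0.71 -0.71] y [ 1.  0. -0.] q [-51.  53.  20.  94.  28.  32.] F [-0.1 -0.5 -0.8] wd 0.0
[[0.019, -0.001, 0.0], [0.03, -0.001, -0.001], [0.042, -0.001, -0.002], [0.053, -0.001, -0.001], [0.064, -0.001, 0.0]] [[-0.002, -0.002, 0.001], [-0.002, -0.002, 0.001], [-0.002, -0.002, 0.001], [-0.002, -0.002, 0.001], [-0.002, -0.002, 0.001]]
[[0.011, 0.0, 0.003], [0.022, 0.0, 0.006], [0.032, 0.0, 0.011], [0.042, 0.0, 0.015], [0.042, 0.0, 0.015]] [[0.0, 0.0, 0.0], [0.0, 0.0, 0.0], [0.0, 0.0, 0.0], [0.0, 0.0, 0.0], [0.0, 0.0, 0.0]]
```

View pics/b.png

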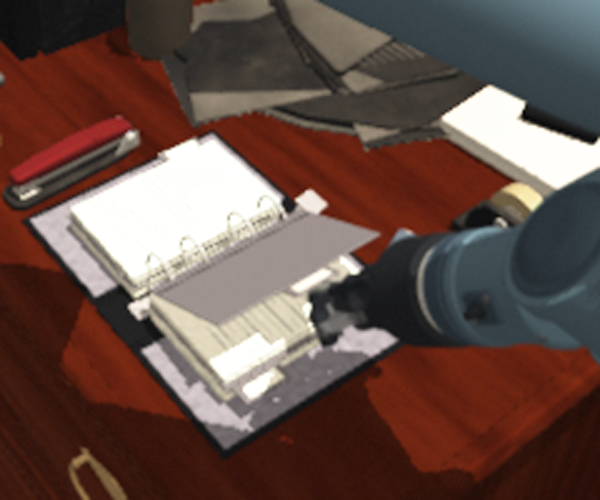

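The divider is up about 25–30°, with its tab at (318,280) resting on the fingertip at (325,310). I'll keep going along the arc.

Emit:
step_arm(dp=[[0.015,0,0],[0.027,0,-0.001],[0.04,0,-0.002],[0.052,0,-0.001],[0.064,0,0]], rot=[[0,0,0],[0,0,0],[0,0,0],[0,0,0],[0,0,0]])

```text
time: 4.7
ee_pos: [487.5, -215.4, 123.9]
ee_rot: [[0.028, 0.999, 0.024], [0.705, -0.036, 0.709], [0.709, -0.003, -0.705]]
contact_force: [-0.4, 0.6, -0.7]
width: -0.001
finger_force: 0.2
```

```bash
python3 - <<'E'
from h import *
rep()
W=[]
for t in (65,75,85):
    a=np.radians(t); r=125
    W.append((b2w([2,-r*np.cos(a)-5,34+r*np.sin(a)-14]),tool(45)))
W+=[(b2w([2,20,145]),tool(45)),(b2w([2,40,140]),tool(45))]
plan(W,14)
E
```

```text
4.7 bin [  2.4 -76.9 123.9] w [ 487.5 -215.4  123.9] z [-0.    0.71 -0.71] y [ 1.  0. -0.] q [-48.  47.  14.  93.  30.  35.] F [-0.4  0.6 -0.7] wd -0.0
[[0.01, 0.0, 0.003], [0.02, 0.0, 0.007], [0.03, 0.0, 0.011], [0.04, 0.0, 0.016], [0.049, 0.0, 0.022]] [[-0.002, -0.001, 0.0], [-0.003, -0.003, 0.0], [-0.003, -0.003, 0.0], [-0.003, -0.003, 0.0], [-0.003, -0.003, 0.0]]
[[0.009, 0.0, 0.006], [0.017, 0.0, 0.015], [0.026, 0.0, 0.023], [0.035, 0.0, 0.031], [0.04, 0.0, 0.04]] [[0.0, 0.0, 0.0], [0.0, 0.0, 0.0], [0.0, 0.0, 0.0], [0.0, 0.0, 0.0], [0.0, 0.0, 0.0]]
[[0.005, 0.0, 0.009], [0.005, 0.0, 0.009], [0.005, 0.0, 0.009], [0.005, 0.0, 0.009], [0.005, 0.0, 0.009]] [[0.0, 0.0, 0.0], [0.0, 0.0, 0.0], [0.0, 0.0, 0.0], [0.0, 0.0, 0.0], [0.0, 0.0, 0.0]]
```

Emit:
step_arm(dp=[[0.01,0,0.003],[0.02,0,0.007],[0.03,0,0.011],[0.04,0,0.016],[0.049,0,0.022]], rot=[[0,0,0],[0,0,0],[0,0,0],[0,0,0],[0,0,0]])

```text
time: 5.2
ee_pos: [489.4, -165.3, 142.7]
ee_rot: [[0.028, 0.999, 0.024], [0.705, -0.037, 0.709], [0.709, -0.003, -0.705]]
contact_force: [0.6, -0.9, 0.1]
width: 0.005
finger_force: 0.1
```

Emit:
step_arm(dp=[[0.009,0,0.006],[0.016,0,0.014],[0.023,0,0.022],[0.029,0,0.03],[0.035,0,0.038]], rot=[[0,0,0],[0,0,0],[0,0,0],[0,0,0],[0,0,0]])

```text
time: 5.7
ee_pos: [491.1, -113.7, 140.1]
ee_rot: [[0.028, 0.999, 0.024], [0.705, -0.036, 0.709], [0.709, -0.003, -0.705]]
contact_force: [0.0, 0.5, 0.3]
width: -0.003
finger_force: 0.0
```

```bash
python3 - <<'E'
from h import *
rep()
s=manip.snapshot("scene");import cv2
cv2.imwrite("pics/c.png",cv2.resize(s["frame"][160:380,200:460],None,fx=2.2,fy=2.2,interpolation=cv2.INTER_CUBIC))
E
```

```text
5.7 bin [  2.2  24.9 140.1] w [ 491.1 -113.7  140.1] z [-0.    0.71 -0.71] y [ 1.  0. -0.] q [-41.  38.   1.  85.  34.  41.] F [0.  0.5 0.3] wd -0.0
```

View pics/c.png

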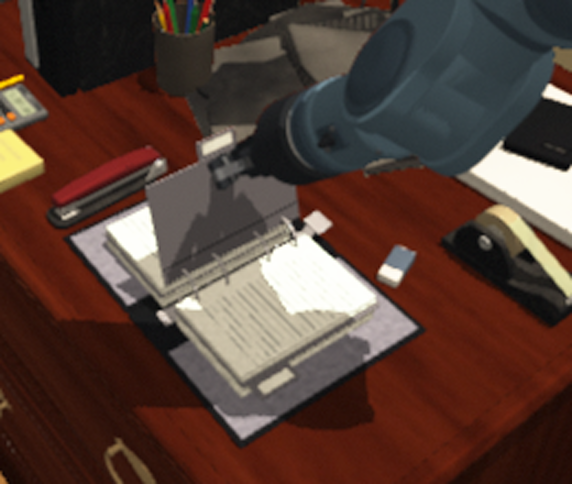

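The divider is past upright and leaning left, with the tab at (215,145) and the finger behind it. I'll push a bit further and let it sink, then swing to above the trigger.

Emit:
step_arm(dp=[[0.003,0,0.01],[0.006,0,0.02],[0.008,0,0.03],[0.01,0,0.04],[0.01,0,0.045]], rot=[[0,0,0],[0,0,0],[0,0,0],[0,0,0],[0,0,0]])

```text
time: 6.25
ee_pos: [492.2, -74.6, 115.1]
ee_rot: [[0.028, 0.999, 0.023], [0.704, -0.036, 0.709], [0.709, -0.004, -0.705]]
contact_force: [0.1, -0.2, -0.1]
width: -0.0
finger_force: 0.0
```

```bash
python3 - <<'E'
from h import *
rep()
plan([(b2w([60,10,170]),tool(60)),(b2w([108,0,90]),tool(90))],40)
E
```

```text
6.25 bin [  1.7  64.  115.1] w [492.2 -74.6 115.1] z [-0.    0.71 -0.7 ] y [ 1.  0. -0.] q [-38.  37.  -5.  78.  35.  45.] F [ 0.1 -0.2 -0.1] wd -0.0
[[0.0, 0.019, -0.026], [0.001, 0.039, -0.052], [0.001, 0.058, -0.077], [-0.015, 0.07, -0.065], [-0.031, 0.082, -0.053]] [[-0.001, -0.088, 0.0], [-0.003, -0.177, 0.0], [-0.004, -0.265, 0.0], [-0.004, -0.396, 0.0], [-0.004, -0.527, 0.0]]
[[-0.008, 0.012, 0.019], [-0.015, 0.024, 0.037], [-0.015, 0.024, 0.037], [-0.015, 0.024, 0.037], [-0.015, 0.024, 0.037]] [[0.0, -0.131, 0.0], [0.0, -0.262, 0.0], [0.0, -0.262, 0.0], [0.0, -0.262, 0.0], [0.0, -0.262, 0.0]]
```

Emit:
step_arm(dp=[[0,0.019,-0.026],[0.001,0.039,-0.052],[0.001,0.058,-0.077],[-0.015,0.07,-0.065],[-0.031,0.082,-0.053]], rot=[[-0.001,-0.088,0],[-0.003,-0.177,0],[-0.004,-0.265,0],[-0.004,-0.396,0],[-0.004,-0.527,0]])

```text
time: 6.75
ee_pos: [575.1, -140.3, 132.4]
ee_rot: [[0.038, 0.999, 0.016], [0.967, -0.041, 0.251], [0.251, 0.006, -0.968]]
contact_force: [0.5, 0.2, 0.4]
width: 0.002
finger_force: 0.0
```

Emit:
step_arm(dp=[[-0.008,0.012,0.019],[-0.015,0.024,0.037],[-0.015,0.024,0.037],[-0.015,0.024,0.037],[-0.015,0.024,0.037]], rot=[[0,-0.131,0],[0,-0.262,0],[0,-0.262,0],[0,-0.262,0],[0,-0.262,0]])

```text
time: 7.25
ee_pos: [596.1, -144.9, 91.8]
ee_rot: [[0.04, 0.999, 0.001], [0.999, -0.04, -0.0], [-0.0, 0.001, -1.0]]
contact_force: [-0.0, -0.1, -0.7]
width: 0.001
finger_force: 0.0
```

```bash
python3 - <<'E'
from h import *
rep()
import cv2
a,b=[manip.snapshot(n)["frame"] for n in("scene","top")]
a=cv2.resize(a[200:370,210:400],None,fx=2.3,fy=2.3,interpolation=cv2.INTER_CUBIC)
b=cv2.resize(b[185:285,270:395],None,fx=2.8,fy=2.8,interpolation=cv2.INTER_CUBIC)
c=np.zeros((400,800,3),np.uint8);c[:391,:437]=a;c[:280,440:790]=b
cv2.imwrite("pics/d.png",c)
plan([(b2w([108,0,40]),tool(90))],20)
E
```

```text
7.25 bin [108.2  -2.2  91.8] w [ 596.1 -144.9   91.8] z [ 0. -0. -1.] y [ 1. -0.  0.] q [-20.  30.  -3.  57.   0.  73.] F [-0.  -0.1 -0.7] wd 0.0
[[0.001, 0.0, 0.017], [0.002, 0.0, 0.035], [0.003, -0.001, 0.052], [0.003, -0.001, 0.052], [0.003, -0.001, 0.052]] [[0.001, 0.0, -0.001], [0.001, 0.0, -0.002], [0.002, 0.001, -0.002], [0.002, 0.001, -0.002], [0.002, 0.001, -0.002]]
```

View pics/d.png

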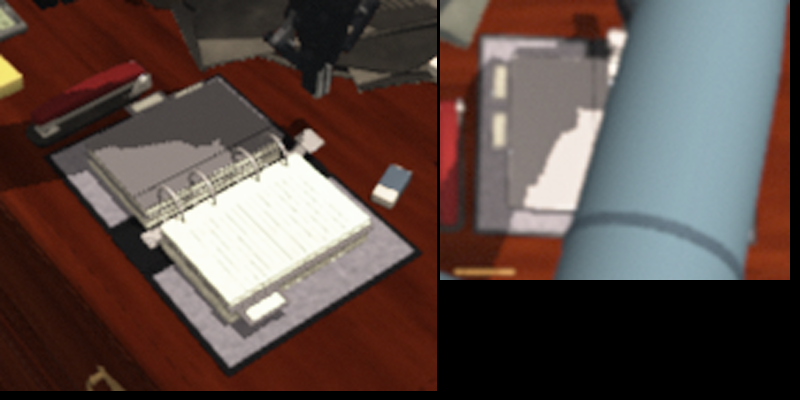

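The divider lies flat on the left, with its tab beside the fixed left tab at (498,80) and (498,130) in the top crop. The trigger at (312,140) is still up. Next I'll press it.

Emit:
step_arm(dp=[[0.001,0.001,0.017],[0.002,0.001,0.035],[0.003,0.002,0.05],[0.003,0.002,0.057],[0.003,0.002,0.062]], rot=[[0,0,0],[0,0,0],[0,0,0],[0,0,0],[0,0,0]])

```text
time: 7.85
ee_pos: [598.1, -142.0, 29.1]
ee_rot: [[0.04, 0.999, 0.0], [0.999, -0.04, -0.001], [-0.001, 0.0, -1.0]]
contact_force: [-0.4, -0.2, -0.1]
width: -0.001
finger_force: 0.0
```

Emit:
step_arm(dp=[[0,0,0.003],[0,0,0.006],[0,0,0.009],[0,0,0.011],[0,0,0.011]], rot=[[0,0,0],[0,0,0],[0,0,0],[0,0,0],[0,0,0]])

```text
time: 8.35
ee_pos: [600.6, -141.8, 19.5]
ee_rot: [[0.038, 0.999, 0.005], [0.999, -0.038, -0.002], [-0.002, 0.005, -1.0]]
contact_force: [3.9, -0.8, 3.8]
width: -0.002
finger_force: 2.5
```

```bash
python3 - <<'E'
from h import *
rep()
E
```

```text
8.35 bin [112.6   1.1  19.5] w [ 600.6 -141.8   19.5] z [ 0. -0. -1.] y [ 1. -0.  0.] q [-19.  34.  -8.  47.  -0.  73.] F [ 3.9 -0.8  3.8] wd -0.0
```

Emit:
step_arm(dp=[[0,0,0.001],[0,0,0.002],[0,0,0.003],[0,0,0.004],[0,0,0.004]], rot=[[0,0,0],[0,0,0],[0,0,0],[0,0,0],[0,0,0]])

```text
time: 8.85
ee_pos: [601.4, -141.8, 17.0]
ee_rot: [[0.038, 0.999, 0.007], [0.999, -0.038, -0.003], [-0.002, 0.007, -1.0]]
contact_force: [3.1, -0.9, 11.7]
width: 0.002
finger_force: 6.1
```

```bash
python3 - <<'E'
from h import *
rep()
E
```

```text
8.85 bin [113.5   1.   17. ] w [ 601.4 -141.8   17. ] z [ 0.01 -0.   -1.  ] y [1.   0.   0.01] q [-19.  34.  -8.  47.  -0.  73.] F [ 3.1 -0.9 11.7] wd 0.0
```

Emit:
step_arm(dp=[[0,0,0.001],[0,0,0.002],[0,0,0.003],[0,0,0.003],[0,0,0.003]], rot=[[0,0,0],[0,0,0],[0,0,0],[0,0,0],[0,0,0]])

```text
time: 9.35
ee_pos: [601.7, -141.9, 16.5]
ee_rot: [[0.038, 0.999, 0.008], [0.999, -0.038, -0.003], [-0.003, 0.008, -1.0]]
contact_force: [-2.3, 1.5, 27.5]
width: -0.0
finger_force: 13.1
```

Emit:
step_arm(dp=[[0,0,-0.01],[0,0,-0.03],[0,0,-0.06],[0,0,-0.1],[0,0,-0.14]], rot=[[0,0,0],[0,0,0],[0,0,0],[0,0,0],[0,0,0]])

```text
time: 9.85
ee_pos: [595.7, -140.1, 150.8]
ee_rot: [[0.038, 0.999, -0.005], [0.999, -0.038, 0.001], [0.001, -0.005, -1.0]]
contact_force: [0.3, -0.4, -1.1]
width: -0.002
finger_force: 0.0
```

```bash
python3 - <<'E'
from h import *
rep()
import cv2
a,b=[manip.snapshot(n)["frame"] for n in("scene","top")]
a=cv2.resize(a[200:370,210:400],None,fx=2.3,fy=2.3,interpolation=cv2.INTER_CUBIC)
b=cv2.resize(b[185:285,270:395],None,fx=2.8,fy=2.8,interpolation=cv2.INTER_CUBIC)
c=np.zeros((400,800,3),np.uint8);c[:391,:437]=a;c[:280,440:790]=b
cv2.imwrite("pics/e.png",c)
E
```

```text
9.85 bin [107.6   2.5 150.8] w [ 595.7 -140.1  150.8] z [-0.01  0.   -1.  ] y [ 1.   -0.   -0.01] q [-19.  28.   2.  65.  -0.  73.] F [ 0.3 -0.4 -1.1] wd -0.0
```

View pics/e.png

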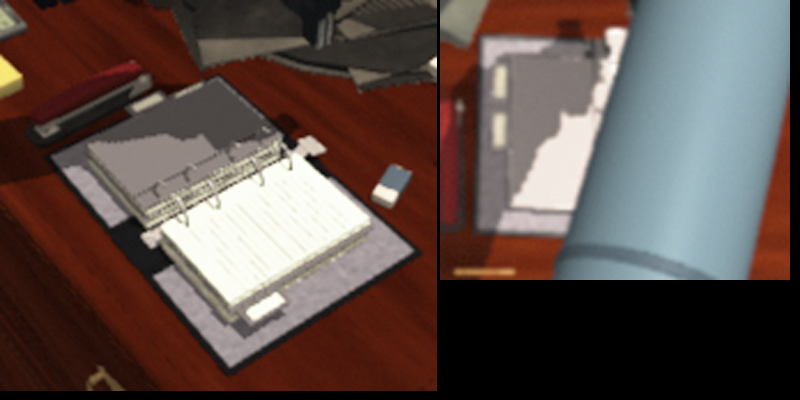

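The rings now stand open in halves at about (180,205) to (290,160). The trigger pad has dropped to (312,147), and the divider is still flat on the left. The arm touches nothing.

```bash
python3 -c "
from workcell import manip
print(manip.finish_job())"
```

```text
the job is handed in; nothing more can be done
None
```

The divider lies flat on the left-hand pages, the trigger is pressed down to its stop with the rings open, and the arm is clear; I handed the job in at about 10 s, and no verdict was returned.

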